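Wedge the rocking book display case level

ROBOT

A 6-joint arm with a two-finger parallel gripper is mounted at the origin on the work surface. World frame = base frame: x ahead of the robot, y to its left, z up, the work surface at z = 0. Lengths are in m, angles in rad, forces in N, time in s.
With the tool pointing down it reaches from about 0.35 to 0.775 m from the base axis. Payload 7.3 kg.
Tool frame: the origin (TCP) lies at the very end of the fingers, on their centre line; the grasp point (between the pads) lies robot.pinch_z behind it (robot.pinch_z is the distance from the TCP to the grasp point, in m); y points along the fingers, z is the direction in which the jaws open and shut, and the axes are right-handed (so a half turn about y gives the same grasp; the last joint's range is limited). The gripper opens to 92 mm and grips with 3 to 60 N. Pads are 19 mm wide; open, the fingers measure 130 mm over their backs; the gripper's body (75 mm by 190 mm) begins 47 mm behind the grasp point.
Start: joints at [1.157, 0.342, 1.524, -0, 1.275, -0.146], TCP at [0.139, 0.506, 0.227] pointing down, gripper open.
Joint ranges: [-2.53, 2.53], [-0.77, 2.02], [0.04, 2.7], [-1, 4.14], [0.28, 2.66], [-3.11, 3.11]. Speed limits (rad/s): [2.57, 2.57, 3.14, 3.14, 3.14, 3.14].

INTERFACE

Orientations are given as [roll, pitch, yaw] about the fixed x, y, z axes, in that order (R = Rz(yaw) Ry(pitch) Rx(roll)).
In Python, from cell import status, viewer, robot gives the robot as it stands. The module is installed in compiled form; this text tells all that it offers.
- The arm moves only by the shell command python3 -m pendant 'ROWS' [FORCE]. ROWS is JSON, a list that holds one entry, the list of rows, each a list of 7 numbers: the shift along the tool's x, y, z in cm, then the turn, a rotation vector about the tool's x, y, z in rad, then the finger opening in cm, from 0 to 9.18. A call has 1 to 20 rows; each row is the pose to reach, as a shift and turn from the pose commanded when the call began, along the tool's axes at that moment; what a row does not reach only later rows make up. A row lasts 1/10 s, in which the tool goes at most 50 mm and 8.59 degrees, less where a joint would pass 70% of its speed; a pose out of reach is approached as far as the arm can. A call with a gripper value outside its range is refused whole. The fingers move at their own pace and stop on an object; FORCE is the grip in N (left out, the last holds). Time passes only in rows, so rows that repeat a pose let the fingers close. It gives the time, the measured TCP pose, the force and the opening at its end, in the units of the state.
- status.observe(): the state, without advancing time (a new reading comes with each control period).
- viewer.read_camera(name): name is "scene" or "side" or "wrist"; returns a dict with "image" (420x560x3 uint8, red, green, blue), "range_z" (420x560 float32, m along the optical axis (not along the pixel's ray), 0 where there is no reading), "fx", "fy", "cx", "cy" (pixels), "camera_from_world" (4x4, takes a point from world to camera coordinates). Camera axes: x right, y up, looking along -z (the intrinsics and any distortion apply to the point x, -y, -z); pixel columns grow to the right and rows downward; lengths in m; the calibration is good to about 2 mm. A picture is of the moment at which its call begins.
- robot.hand_in(): hands the job in, once; it reports no verdict.
The state is a dict: "time": time; "qpos": joint angles; "qvel": joint speeds; "joint_efforts": joint torques, N m; "tool_pos": TCP position; "tool_rot": TCP orientation; "contact_force": force on the tool from outside, world axes, zero at the start; "torque": the same for the moment, N m; "opening": finger opening in m.
Only numpy, scipy, OpenCV 4.12 (cv2) and the standard library are available. Lean on these libraries where they do the work, as an engineer would, in place of code of your own. Each camera call takes 0.05 s, during which the arm holds its last target. There are 200 camera calls.

TASK

The little book display case rocks on the rail under its middle and its front sags. Take the thick wooden wedge and push it, thin end first and square to the case, under the middle of the sagging front strip until the case stands level and the wedge is jammed tight, firmly but without ramming it. Leave the wedge there flat on the table, and do not disturb the slim wedge, the pine cone or the pencil pot.

Things in the scene. Friction and masses are not known exactly. Their poses are not given: they have to be found in the camera images.
- wedge_mid (a point): Centre of the thick wooden wedge, 180 mm long, 48 mm wide, about 160 g: flat base, top sloping evenly from 36 mm high at the thick end to 4 mm at the thin end. Point at mid length and width, 10 mm above the base. x points to the thin end (90 mm away), y across, z up. It lies flat on the table; grip it across its 48 mm width, best near the thick end.
- slim_mid (a point): Centre of the other, slim wooden wedge, to be left alone: same length and width (180 x 48 mm) but only 13 mm high at its thick end, too thin for this job. Point at mid length, 4 mm above its base; same axes. The two may lie in swapped places.
- case_edge (a point): Middle of the case's front edge, on the front face, 50 mm above the table when level, 9 mm lower sagging. x points into the case (the way to push), y along the edge, z up. A strip 300 mm wide, 12 mm thick hangs flush with this face; the wedge goes under its lower edge, which is 17 to 23 mm above the table when level (differs each time, not reported) and about 9 mm lower when sagging.
- case_top (a point): Middle of the top of the case's book box: 300 mm wide along y, 190 mm deep along x, its top 180 mm above the table when level. It stands back 72 mm from the front face; the base board makes a step before it, 50 mm high. Same axes as the front edge.
- rail_mid (a point): Top middle of the foot rail that the case rocks on, fixed to the table so the case cannot slide: 30 mm high, 30 mm along x, 280 mm along y, 172 mm behind the front face. The space under the case is free for 155 mm behind the front face.
- case (a joint): Rocking of the case on its rail, rad: -0.05 sagging (start), 0 level, back feet on the table: a hard stop. Sliding the wedge in while it lifts the case takes 3 to 8 N; once the feet touch, resistance climbs steadily; at a push of 15 to 18 N it is tight and friction holds it. Drawing it back even 1 mm loosens it, so give the last push with shut fingers against its thick end, not while gripping it.
- cone_mid (a point): Middle of the standing pine cone, 58 mm across, 70 mm tall, 35 mm above the table; leave alone.
- pot_rim (a point): Centre of the rim of the white pencil pot, 72 mm across, 100 mm tall, pencils up to 170 mm high; leave alone.
Mind the look-alikes: they are no part of the job. Of the things that look like the part that bears wedge_mid, the largest one is meant.

How it is judged:
By the outcome, as a careful person would: the job done as asked, in the order asked, and still so for the second after the job is handed in, with the robot touching nothing.
It also fails if it takes over 54 s, if anything falls off the work surface, if the arm or the gripper's body presses on something with over 40 N, if the wrist force passes 120 N, or if a joint passes its speed limit or range.

## Working session

There is one attempt and no reset: what is moved stays moved. The work goes in short steps, Python scripts to look and compute and a shell command to move; the robot and the scene stay as the last step left them, time stands still between calls to the robot, and variables do not carry over. Pictures are saved under pics/ and viewed, about 8 in all and at most 12, crops included, and the job is handed in when it is done.

```bash
mkdir -p pics
cat > h.py <<'E'
import numpy as np, cv2
from cell import status, viewer, robot
def cam(n):
    c=viewer.read_camera(n); np.savez(f'{n}.npz',**c); return c
def pts(c):
    z=c['range_z'].astype(float); v,u=np.mgrid[:z.shape[0],:z.shape[1]]
    P=np.stack([(u-c['cx'])/c['fx']*z,-(v-c['cy'])/c['fy']*z,-z,np.ones_like(z)],-1)
    W=P@np.linalg.inv(c['camera_from_world']).T
    W=W[...,:3]; W[z<=0]=np.nan; return W
E
python3 - <<'E'
from h import *
ims=[]
for n in ["scene","side","wrist"]:
    c=cam(n); cv2.imwrite(f'pics/{n}0.png',c['image'][...,::-1]); print(n,np.linalg.inv(c['camera_from_world'])[:3].round(3).tolist(),[float(c[k]) for k in('fx','fy','cx','cy')],(c['range_z']>0).mean())
s=status.observe(); print(s, robot.pinch_z)
E
```

```text
scene [[-0.242, -0.792, 0.561, 0.998], [0.97, -0.204, 0.131, 0.063], [0.011, 0.576, 0.818, 0.795]] [379.60117359831474, 379.60117359831474, 280.00867879648365, 215.58732890300922] 0.9958588435374149
side [[0.996, 0.062, -0.07, 0.462], [-0.092, 0.765, -0.637, -0.754], [0.014, 0.641, 0.767, 0.949]] [391.5225461164861, 391.5225461164861, 280.04588625962833, 211.16378426869673] 0.996062925170068
wrist [[0.265, -0.927, -0.266, 0.067], [0.964, 0.254, 0.074, 0.527], [-0.001, -0.276, 0.961, 0.384]] [335.91617702777665, 335.91617702777665, 277.00998560732063, 212.1963572086946] 0.9959608843537415
{'time': 0.15, 'qpos': array([ 1.15699177e+00,  3.42581267e-01,  1.52475993e+00, -1.16452920e-05,
        1.27540820e+00, -1.46010972e-01]), 'qvel': array([ 0.00049832, -0.00250535, -0.00284026, -0.00104642,  0.00036474,
        0.00032841]), 'joint_efforts': array([ 1.57629853e-03, -4.31470442e+01, -2.44351459e+01,  7.17856642e-02,
        5.38711273e-02, -6.13419706e-05]), 'tool_pos': array([0.1387865 , 0.50602149, 0.22620811]), 'tool_rot': array([-1.57194239e+00,  1.57280042e-04, -2.67790280e-01]), 'contact_force': array([-0.13073416, -0.65654915, -1.15137734]), 'torque': array([ 0.02720934, -0.03950942,  0.01585675]), 'opening': 0.09132225594511947} 0.0188
```

View pics/scene0.png

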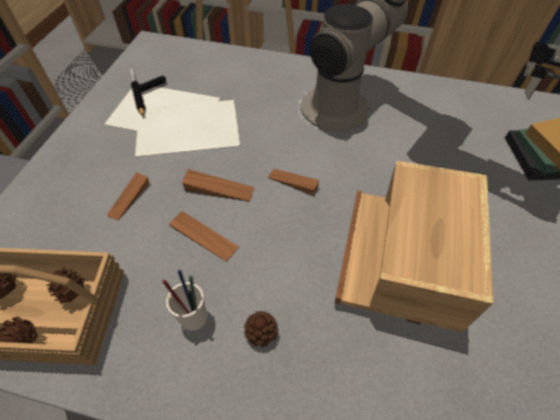

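View pics/side0.png

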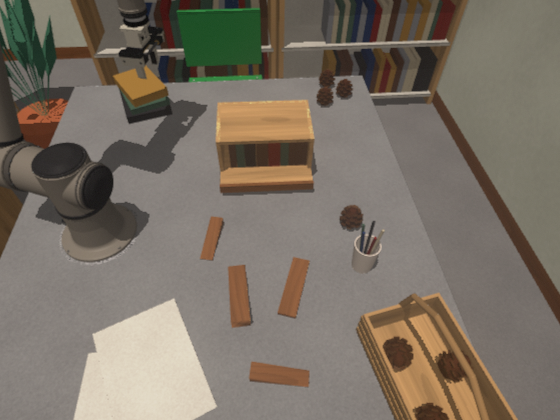

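The scene view shows four brown wedges, at (128,196), (218,186), (204,236) and (294,181). The case is at (420,245), the pot at (187,305) and the cone at (261,328). The side view matches. Next I measure each wedge using the depth data.

```bash
cat > m.py <<'E'
from h import *
for n,seeds in (("scene",[(128,196),(218,186),(204,236),(294,181)]),("side",[(279,375),(239,295),(294,287),(212,239)])):
    c=dict(np.load(n+'.npz')); W=pts(c)
    hsv=cv2.cvtColor(c['image'],cv2.COLOR_RGB2HSV)
    m=((hsv[...,1]>90)&((hsv[...,0]<22)|(hsv[...,0]>172))).astype(np.uint8)
    k,l,st,ce=cv2.connectedComponentsWithStats(m)
    print(n,'table z',np.nanmedian(W[...,2][(abs(W[...,2])<.02)]))
    for u,v in seeds:
        P=W[l==l[v,u]]; P=P[np.isfinite(P[:,2])]; P=P[P[:,2]<.06]
        (cx,cy),(a,b),ang=cv2.minAreaRect((P[:,:2]*1000).astype(np.float32))
        d=P[:,:2]-P[:,:2].mean(0); ax=np.linalg.svd(d,full_matrices=False)[2][0]; t=d@ax
        if ax[1]<0: ax=-ax;t=-t
        prof=[np.percentile(P[(t>lo)&(t<=hi),2],80) for lo,hi in zip(np.linspace(t.min(),t.max(),7)[:-1],np.linspace(t.min(),t.max(),7)[1:])]
        print(len(P),'c',round(cx),round(cy),'size',round(a),round(b),'axis',ax.round(3),'deg',np.degrees(np.arctan2(ax[1],ax[0])).round(1),'zprof',(np.array(prof)*1000).round(1))
    # case: box of points
    P=W.reshape(-1,3)
    for lo,hi in ((.03,.06),(.155,.21)):
        q=P[(P[:,2]>lo)&(P[:,2]<hi)&(P[:,1]>.05 if 0 else P[:,2]>lo)]
        q=q[(q[:,0]>.1)&(q[:,0]<.9)&(q[:,1]>-.1 )&(q[:,1]<.9)] if 0 else q
        print(lo,len(q),np.nanpercentile(q,[1,50,99],axis=0).round(3).tolist())
    for nm,(u,v) in (dict(topc=(437,240),step=(362,250),pot=(187,305),cone=(261,328)) if n=='scene' else dict(topc=(265,125),step=(265,178),pot=(366,250),cone=(351,215))).items(): print(nm,W[v,u].round(3))
E
python3 m.py
```

```text
scene table z -0.00022559608949079824
755 c 499 -468 size 53 138 axis [-0.975  0.223] deg 167.1 zprof [ 6.  10.3 14.2 18.1 21.6 25.4]
1228 c 411 -244 size 50 180 axis [-0.087  0.996] deg 95.0 zprof [34.1 29.  24.  18.5 13.2  8.2]
1281 c 561 -232 size 181 48 axis [0.326 0.945] deg 71.0 zprof [13.  11.4  9.9  8.7  7.1  5.6]
618 c 336 -58 size 137 38 axis [0.27  0.963] deg 74.3 zprof [ 6.3 10.6 14.3 18.1 22.3 25.8]
0.03 9723 [[-0.804, -0.585, 0.03], [0.596, 0.131, 0.045], [0.923, 0.735, 0.06]]
0.155 14695 [[0.027, -0.41, 0.158], [0.545, 0.263, 0.179], [0.814, 0.362, 0.206]]
topc [0.557 0.268 0.18 ]
step [0.528 0.147 0.041]
pot [ 0.741 -0.199  0.014]
cone [ 0.767 -0.025  0.065]
side table z -0.000494397994586171
1035 c 500 -462 size 45 138 axis [-0.986  0.168] deg 170.3 zprof [ 6.5 10.8 14.5 18.7 22.5 26.4]
1107 c 410 -245 size 50 186 axis [-0.051  0.999] deg 92.9 zprof [34.  29.1 23.7 18.4 12.7  7.2]
1030 c 561 -234 size 182 49 axis [0.331 0.943] deg 70.6 zprof [12.9 11.6  9.8  8.6  6.9  5.5]
552 c 337 -56 size 150 45 axis [0.238 0.971] deg 76.2 zprof [ 6.  10.3 14.6 19.2 23.6 27.1]
0.03 7151 [[-0.548, -0.591, 0.03], [0.57, 0.147, 0.045], [1.853, 1.327, 0.06]]
0.155 6157 [[-0.517, -0.616, 0.157], [0.517, 0.239, 0.179], [1.852, 1.142, 0.209]]
topc [0.518 0.243 0.177]
step [0.509 0.141 0.044]
pot [ 0.765 -0.173  0.06 ]
cone [ 0.75  -0.046  0.058]
```

The thick wedge is at about (0.411,-0.245): its height falls from 34 to 8 mm towards +y, and it measures 180x50. The slim wedge is at (0.561,-0.233). Now I fit the case frame and the wedge axis.

```bash
cat > m2.py <<'E'
from h import *
A=[]
for n,s in (("scene",(218,186)),("side",(239,295))):
    c=dict(np.load(n+'.npz')); W=pts(c); P=W.reshape(-1,3)
    near=(P[:,0]>.3)&(P[:,0]<.8)&(P[:,1]>.05)&(P[:,1]<.55)
    for nm,lo,hi in (('top',.168,.195),('step',.036,.056)):
        q=P[near&(P[:,2]>lo)&(P[:,2]<hi)]
        if nm=='step': q=q[q[:,1]<.25]
        r=cv2.minAreaRect((q[:,:2]*1000).astype(np.float32)); print(n,nm,len(q),np.array(r[0]).round(1),np.array(r[1]).round(1),round(r[2],2),cv2.boxPoints(r).round().tolist(), np.median(q[:,2]))
        # front edge: for x bins, min y
        xs=np.linspace(.42,.64,23); e=[]
        for x in xs:
            g=q[abs(q[:,0]-x)<.005]
            if len(g)>3: e.append((x,g[:,1].min()))
        e=np.array(e); f=np.polyfit(e[:,0],e[:,1],1); print(' front line slope deg',np.degrees(np.arctan(f[0])).round(2),'y@.53',np.polyval(f,.53).round(4), 'res',np.std(e[:,1]-np.polyval(f,e[:,0])).round(4))
    # x extents of step
    q=P[near&(P[:,2]>.036)&(P[:,2]<.056)&(P[:,1]<.2)]; print(' x ext',np.percentile(q[:,0],[0,1,99,100]).round(3))
    # wedge sides
    hsv=cv2.cvtColor(c['image'],cv2.COLOR_RGB2HSV); m=((hsv[...,1]>90)&((hsv[...,0]<22)|(hsv[...,0]>172))).astype(np.uint8)
    l=cv2.connectedComponents(m)[1]; q=W[l==l[s[1],s[0]]]
    r=cv2.minAreaRect((q[:,:2]*1000).astype(np.float32)); print(' wedge',r,cv2.boxPoints(r).round(1).tolist())
E
python3 m2.py
```

```text
scene top 12924 [512.7 270.4] [190.9 303.9] 88.68 [[359.0, 178.0], [662.0, 171.0], [667.0, 362.0], [363.0, 369.0]] 0.1792917308461487
 front line slope deg -1.4 y@.53 0.1748 res 0.0001
scene step 4239 [511. 181.] [143.4 302.7] 88.79 [[358.0, 113.0], [661.0, 106.0], [664.0, 249.0], [361.0, 256.0]] 0.04380737523845335
 front line slope deg -1.45 y@.53 0.1095 res 0.0003
 x ext [0.358 0.366 0.661 0.662]
 wedge ((411.27410888671875, -243.89205932617188), (49.86248779296875, 179.7003173828125), 3.369086980819702) [[381.1000061035156, -155.6999969482422], [391.70001220703125, -335.1000061035156], [441.3999938964844, -332.1000061035156], [430.8999938964844, -152.6999969482422]]
side top 3863 [516.2 266.4] [199.7 300.5] 88.61 [[364.0, 170.0], [664.0, 163.0], [669.0, 363.0], [368.0, 370.0]] 0.17854757028796875
 front line slope deg -1.45 y@.53 0.1687 res 0.0013
side step 2165 [514.1 175.4] [145.  300.3] 88.8 [[362.0, 106.0], [663.0, 100.0], [666.0, 245.0], [366.0, 251.0]] 0.04404348415545756
 front line slope deg -1.27 y@.53 0.1038 res 0.0007
 x ext [0.363 0.367 0.66  0.664]
 wedge ((410.1374816894531, -245.46719360351562), (49.61576461791992, 185.66107177734375), 2.73073148727417) [[380.8999938964844, -153.89999389648438], [389.79998779296875, -339.3999938964844], [439.29998779296875, -337.0], [430.5, -151.60000610351562]]
```

```bash
cat > rel.py <<'E'
import sys,json
from h import *
from scipy.spatial.transform import Rotation as R
# args: triples x,y,z,yawdeg -> tool-frame shift (cm) and rotvec
s=status.observe(); R0=R.from_euler('xyz',s['tool_rot'])
print('t',round(s['time'],2),'pos',s['tool_pos'].round(4),'rot',s['tool_rot'].round(4),'F',s['contact_force'].round(2),'open',round(s['opening'],4))
for a in sys.argv[1:]:
    x,y,z,w=map(float,a.split(','))
    d=R0.inv().apply(np.array([x,y,z])-s['tool_pos'])*100
    r=(R0.inv()*R.from_euler('xyz',[-np.pi/2,0,np.radians(w)])).as_rotvec()
    print(a,'->',d.round(2),r.round(3))
E
python3 rel.py 0.38,0.12,0.26,-50 0.4145,-0.309,0.15,-87
```

```text
t 0.15 pos [0.1388 0.506  0.2262] rot [-1.5719e+00  2.0000e-04 -2.6780e-01] F [-0.13 -0.66 -1.15] open 0.0913
0.38,0.12,0.26,-50 -> [ 33.48  -3.35 -30.85] [0.001 0.605 0.   ]
0.4145,-0.309,0.15,-87 -> [ 48.16   7.69 -71.29] [1.000e-03 1.251e+00 1.000e-03]
```

```bash
python3 -m pendant '[[[33.5,-3.4,-30.8,0,0.605,0,8],[33.5,-3.4,-30.8,0,0.605,0,8],[33.5,-3.4,-30.8,0,0.605,0,8],[33.5,-3.4,-30.8,0,0.605,0,8],[33.5,-3.4,-30.8,0,0.605,0,8],[33.5,-3.4,-30.8,0,0.605,0,8],[33.5,-3.4,-30.8,0,0.605,0,8],[33.5,-3.4,-30.8,0,0.605,0,8],[33.5,-3.4,-30.8,0,0.605,0,8],[33.5,-3.4,-30.8,0,0.605,0,8],[48.2,7.7,-71.3,0,1.251,0,8],[48.2,7.7,-71.3,0,1.251,0,8],[48.2,7.7,-71.3,0,1.251,0,8],[48.2,7.7,-71.3,0,1.251,0,8],[48.2,7.7,-71.3,0,1.251,0,8],[48.2,7.7,-71.3,0,1.251,0,8],[48.2,7.7,-71.3,0,1.251,0,8],[48.2,7.7,-71.3,0,1.251,0,8],[48.2,7.7,-71.3,0,1.251,0,8],[48.2,7.7,-71.3,0,1.251,0,8]]]' 25
python3 - <<'E'
from h import *
c=cam('wrist'); cv2.imwrite('pics/w1.png',c['image'][...,::-1])
W=pts(c)
hsv=cv2.cvtColor(c['image'],cv2.COLOR_RGB2HSV); m=((hsv[...,1]>90)&((hsv[...,0]<22)|(hsv[...,0]>172))).astype(np.uint8)
k,l,st,ce=cv2.connectedComponentsWithStats(m)
for i in range(1,k):
    if st[i,4]>300:
        q=W[l==i]; q=q[q[:,2]<.06]; print(st[i],cv2.minAreaRect((q[:,:2]*1000).astype(np.float32)),q[:,2].max())
E
python3 rel.py 0.4145,-0.309,0.006,-87
```

```text
time: 2.15
tool_pos: [0.4148, -0.3124, 0.1476]
tool_rot: [-1.572, 0.001, -1.523]
contact_force: [0.0, 0.7, -0.2]
opening: 0.08
[  378     0   156   222 13038] ((561.6099243164062, -230.2129669189453), (182.08193969726562, 49.52391052246094), 69.95108795166016) 0.014859511668476766
[  245     6    61   228 13227] ((408.8984375, -246.5960693359375), (50.94519805908203, 188.20907592773438), 2.580386161804199) 0.037574770357337806
t 2.2 pos [ 0.4147 -0.3098  0.1482] rot [-1.5724  0.0021 -1.5218] F [0.28 0.5  0.11] open 0.0803
0.4145,-0.309,0.006,-87 -> [-6.000e-02  1.422e+01  1.000e-02] [ 0.002 -0.003 -0.002]Traceback (most recent call last):
  File "<stdin>", line 8, in <module>
    return umr_maximum(a, axis, None, out, keepdims, initial, where)
ValueError: zero-size array to reduction operation maximum which has no identity
```

View pics/w1.png

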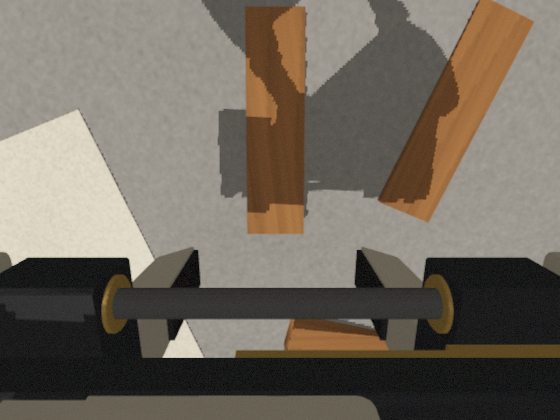

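The wrist view shows the thick wedge at u 246–306, centred between the open fingers, with its thick end at row 234 towards the hand. The slim wedge is to the right at (455,110). I'll descend and grip.

```bash
python3 -m pendant '[[[0,7,-0.1,0,0,0,8],[0,12,-0.1,0,0,0,8],[0,14.2,-0.1,0,0,0,8],[0,14.2,-0.1,0,0,0,8],[0,14.2,-0.1,0,0,0,8],[0,14.2,-0.1,0,0,0,3],[0,14.2,-0.1,0,0,0,3],[0,14.2,-0.1,0,0,0,3],[0,14.2,-0.1,0,0,0,3],[0,14.2,-0.1,0,0,0,3],[0,14.2,-0.1,0,0,0,3],[0,14.2,-0.1,0,0,0,3]]]' 40; python3 rel.py 0.4145,-0.309,0.07,-87
```

```text
time: 3.4
tool_pos: [0.4141, -0.3091, 0.0084]
tool_rot: [-1.57, -0.001, -1.519]
contact_force: [-1.6, 0.7, 7.0]
opening: 0.048
t 3.4 pos [ 0.4141 -0.3091  0.0084] rot [-1.5704e+00 -5.0000e-04 -1.5188e+00] F [-1.62  0.65  7.02] open 0.048
0.4145,-0.309,0.07,-87 -> [-0.01 -6.16  0.04] [-0.    -0.     0.001]
```

```bash
python3 rel.py 0.5066,-0.074,0.068,-91.4 0.5066,-0.074,0.0084,-91.4
```

```text
t 3.4 pos [ 0.4141 -0.3091  0.0084] rot [-1.5704e+00 -5.0000e-04 -1.5188e+00] F [-1.62  0.65  7.02] open 0.048
0.5066,-0.074,0.068,-91.4 -> [-23.    -5.97  10.46] [-0.     0.076  0.   ]
0.5066,-0.074,0.0084,-91.4 -> [-2.300e+01 -1.000e-02  1.046e+01] [-0.     0.076  0.   ]
```

```bash
python3 -m pendant '[[[0,-3,0,0,0,0,3],[0,-6,0,0,0,0,3],[0,-6,0,0,0,0,3],[-5,-6,2.5,0,0.02,0,3],[-9,-6,4.5,0,0.04,0,3],[-13,-6,6,0,0.05,0,3],[-17,-6,8,0,0.06,0,3],[-20,-6,9.5,0,0.076,0,3],[-22,-6,10.4,0,0.076,0,3],[-23,-6,10.4,0,0.076,0,3],[-23,-6,10.4,0,0.076,0,3],[-23,-3,10.4,0,0.076,0,3],[-23,-1.5,10.4,0,0.076,0,3],[-23,-0.8,10.4,0,0.076,0,3],[-23,-0.4,10.4,0,0.076,0,3],[-23,-0.4,10.4,0,0.076,0,3],[-23,-0.4,10.4,0,0.076,0,3]]]' 40
python3 - <<'E'
from h import *
for n in('side','wrist'):
    c=cam(n); cv2.imwrite(f'pics/{n}2.png',c['image'][...,::-1])
E
python3 rel.py; cd pics; python3 -c "
import cv2;a=cv2.imread('side2.png')[80:360,130:400];cv2.imwrite('side2c.png',cv2.resize(a,None,fx=2,fy=2))"
```

```text
time: 5.1
tool_pos: [0.5064, -0.0742, 0.0123]
tool_rot: [-1.57, -0.0, -1.595]
contact_force: [0.2, -0.4, -2.0]
opening: 0.0476
t 5.2 pos [ 0.5064 -0.074   0.0124] rot [-1.5694e+00 -3.0000e-04 -1.5949e+00] F [-0.03  1.24 -1.62] open 0.0477
```

View pics/side2c.png

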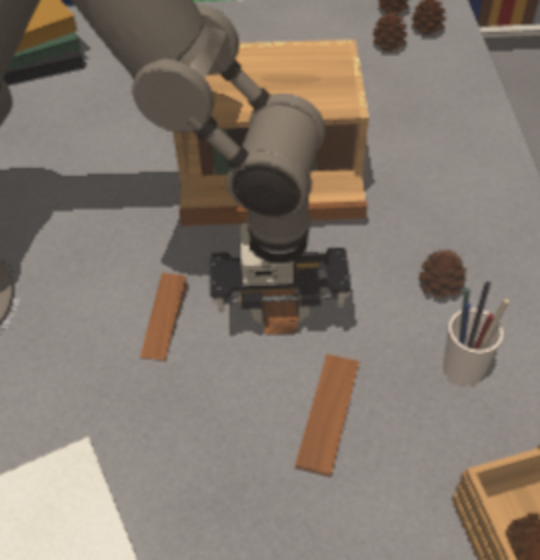

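View pics/wrist2.png

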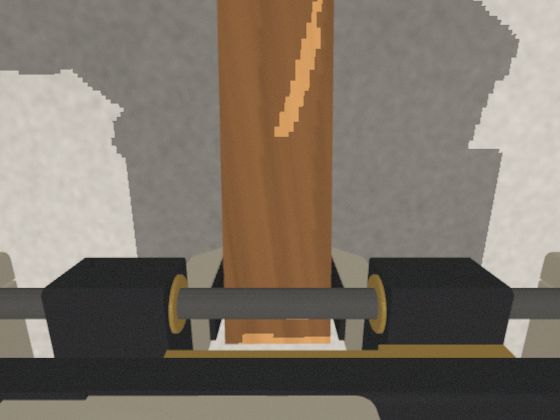

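The side view shows the wedge gripped square in front of the case. The wrist view shows it at u 220–332 between the pads, undisturbed. I'll set it down on the table and slide it in partway while gripped.

```bash
python3 -m pendant '[[[0,0.2,0,0,0,0,3],[0,0.4,0,0,0,0,3],[0,0.4,0,0,0,0,3],[0,0.4,0,0,0,0,3]]]' 40; python3 rel.py
```

```text
time: 5.6
tool_pos: [0.5063, -0.0738, 0.0084]
tool_rot: [-1.57, -0.0, -1.595]
contact_force: [-0.8, 0.5, 5.5]
opening: 0.0478
t 5.6 pos [ 0.5063 -0.0738  0.0084] rot [-1.5699e+00 -2.0000e-04 -1.5946e+00] F [-0.77  0.45  5.45] open 0.0478
```

On the table (Fz +5.5). Now I slide forward in stages.

```bash
python3 -m pendant '[[[-1,0,0,0,0,0,3],[-2,0,0,0,0,0,3],[-3,0,0,0,0,0,3],[-3.5,0,0,0,0,0,3],[-4,0,0,0,0,0,3],[-4.5,0,0,0,0,0,3],[-4.5,0,0,0,0,0,3]]]' 40; python3 -m pendant '[[[-0.4,0,0,0,0,0,3],[-0.8,0,0,0,0,0,3],[-1.2,0,0,0,0,0,3],[-1.6,0,0,0,0,0,3],[-2,0,0,0,0,0,3],[-2,0,0,0,0,0,3]]]' 40
```

```text
time: 6.3
tool_pos: [0.5079, -0.0279, 0.0084]
tool_rot: [-1.569, -0.0, -1.594]
contact_force: [0.2, -0.9, 6.1]
opening: 0.0476
time: 6.9
tool_pos: [0.5083, -0.0081, 0.0084]
tool_rot: [-1.569, -0.0, -1.594]
contact_force: [-0.4, -2.5, 6.5]
opening: 0.0478
```

```bash
python3 -m pendant '[[[-0.3,0,0,0,0,0,3],[-0.6,0,0,0,0,0,3],[-0.9,0,0,0,0,0,3],[-1.2,0,0,0,0,0,3],[-1.5,0,0,0,0,0,3],[-1.5,0,0,0,0,0,3]]]' 40
python3 - <<'E'
from h import *
for n in('side','scene'):
    W=pts(cam(n)); P=W.reshape(-1,3); q=P[(P[:,0]>.37)&(P[:,0]<.65)&(P[:,1]>.115)&(P[:,1]<.155)&(P[:,2]>.03)&(P[:,2]<.06)]
    f=np.linalg.lstsq(np.c_[q[:,1]-.11,np.ones(len(q))],q[:,2],rcond=None)[0]; print(n,len(q),'tilt',f[0].round(3),'z@front',f[1].round(4))
E
```

```text
time: 7.5
tool_pos: [0.5086, 0.0067, 0.0084]
tool_rot: [-1.569, -0.0, -1.594]
contact_force: [0.3, -3.1, 5.9]
opening: 0.0473
side 428 tilt -0.068 z@front 0.0448
scene 1794 tilt -0.082 z@front 0.0455
```

```bash
python3 -m pendant '[[[-0.3,0,0,0,0,0,3],[-0.6,0,0,0,0,0,3],[-0.9,0,0,0,0,0,3],[-1.2,0,0,0,0,0,3],[-1.2,0,0,0,0,0,3]]]' 40
cat > tilt.py <<'E'
from h import *
def f(W):
    P=W.reshape(-1,3); q=P[(P[:,0]>.37)&(P[:,0]<.65)&(P[:,1]>.125)&(P[:,1]<.155)&(P[:,2]>.03)&(P[:,2]<.06)]
    t=P[(P[:,0]>.4)&(P[:,0]<.63)&(P[:,1]>.2)&(P[:,1]<.34)&(P[:,2]>.165)&(P[:,2]<.19)]
    g=np.linalg.lstsq(np.c_[t[:,1]-.27,np.ones(len(t))],t[:,2],rcond=None)[0]
    return 'step z',np.median(q[:,2]).round(4),len(q),'top slope,z',g.round(4),len(t)
for n in('side','scene'):
    print(n,'prev',f(pts(dict(np.load(n+'.npz')))),'now',f(pts(cam(n))))
E
python3 tilt.py
```

```text
time: 8.1
tool_pos: [0.5089, 0.0187, 0.0084]
tool_rot: [-1.569, -0.0, -1.594]
contact_force: [-0.5, -3.6, 6.6]
opening: 0.0479
side prev ('step z', np.float64(0.0423), 365, 'top slope,z', array([0.0504, 0.1793]), 793) now ('step z', np.float64(0.0423), 370, 'top slope,z', array([0.0546, 0.1792]), 755)
scene prev ('step z', np.float64(0.0426), 1366, 'top slope,z', array([0.0503, 0.1792]), 7041) now ('step z', np.float64(0.0425), 1360, 'top slope,z', array([0.0499, 0.1792]), 7031)
```

```bash
python3 -m pendant '[[[-0.3,0,0,0,0,0,3],[-0.6,0,0,0,0,0,3],[-0.8,0,0,0,0,0,3],[-0.8,0,0,0,0,0,3]]]' 40; python3 tilt.py
python3 - <<'E'
from h import *
c=dict(np.load('side.npz')); cv2.imwrite('pics/side3c.png',cv2.resize(c['image'][130:260,190:340,::-1],None,fx=4,fy=4,interpolation=cv2.INTER_CUBIC))
E
```

```text
time: 8.6
tool_pos: [0.509, 0.0266, 0.0084]
tool_rot: [-1.569, -0.001, -1.594]
contact_force: [0.8, -3.1, 6.7]
opening: 0.0475
side prev ('step z', np.float64(0.0423), 370, 'top slope,z', array([0.0546, 0.1792]), 755) now ('step z', np.float64(0.0425), 347, 'top slope,z', array([0.0502, 0.1792]), 757)
scene prev ('step z', np.float64(0.0425), 1360, 'top slope,z', array([0.0499, 0.1792]), 7031) now ('step z', np.float64(0.0426), 1369, 'top slope,z', array([0.0505, 0.1792]), 7030)
```

View pics/side3c.png

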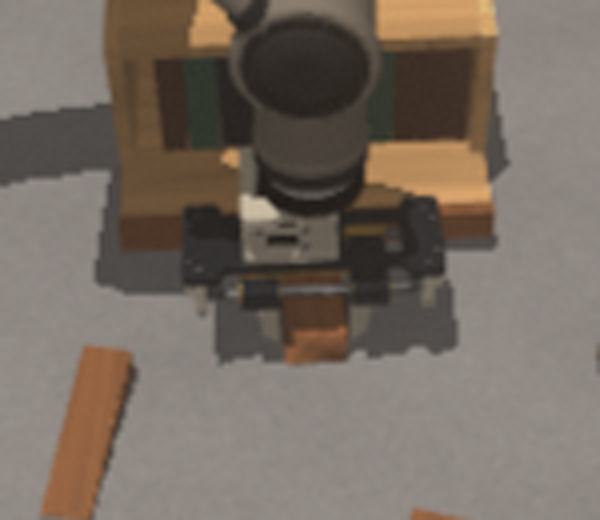

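The wedge's thick end is at crop (315,345), well ahead of the fingers. I'll check whether the wedge slipped in the grip.

Run:
```python
from h import *
c=dict(np.load('side.npz')); W=pts(c)
for v in range(198,224): print(v,W[v,269].round(4).tolist(),c['image'][v,269].tolist())
```

```text
198 [0.5117, 0.0025, 0.1007] [79, 60, 39]
199 [0.5161, 0.0703, 0.0201] [80, 55, 39]
200 [0.5156, 0.064, 0.0224] [78, 58, 44]
201 [0.5153, 0.0599, 0.0223] [93, 84, 77]
202 [0.5111, -0.0046, 0.0913] [103, 99, 96]
203 [0.5108, -0.0085, 0.0914] [69, 61, 57]
204 [0.5143, 0.0455, 0.0245] [73, 54, 42]
205 [0.5136, 0.0361, 0.0307] [78, 56, 42]
206 [0.5135, 0.0354, 0.0267] [78, 55, 40]
207 [0.5132, 0.0308, 0.0274] [78, 56, 42]
208 [0.5127, 0.0246, 0.0299] [79, 57, 43]
209 [0.5124, 0.0206, 0.0299] [79, 56, 42]
210 [0.5119, 0.013, 0.0341] [78, 56, 41]
211 [0.5117, 0.0097, 0.0334] [81, 59, 44]
212 [0.5114, 0.0061, 0.033] [107, 73, 50]
213 [0.511, 0.0003, 0.0352] [139, 92, 60]
214 [0.5109, 0.0003, 0.0305] [127, 85, 58]
215 [0.5108, -0.0006, 0.0267] [117, 80, 53]
216 [0.5106, -0.0029, 0.0247] [112, 76, 52]
217 [0.5107, -0.0022, 0.0191] [106, 72, 50]
218 [0.5107, -0.0012, 0.0129] [103, 71, 50]
219 [0.5107, -0.0003, 0.0069] [103, 72, 52]
220 [0.5107, -0.0, 0.0016] [115, 95, 83]
221 [0.5106, -0.0003, -0.003] [137, 131, 124]
222 [0.5102, -0.0068, 0.0002] [142, 136, 130]
223 [0.5099, -0.0102, -0.0004] [143, 136, 131]
```

No slip: the thick end is 27 mm behind the TCP. The case hasn't been lifted yet, so I continue gently.

```bash
python3 -m pendant '[[[-0.2,0,0,0,0,0,3],[-0.4,0,0,0,0,0,3],[-0.6,0,0,0,0,0,3],[-0.8,0,0,0,0,0,3],[-0.8,0,0,0,0,0,3]]]' 40; python3 tilt.py
```

```text
time: 9.2
tool_pos: [0.5092, 0.0346, 0.0084]
tool_rot: [-1.569, -0.001, -1.594]
contact_force: [-0.3, -3.5, 6.4]
opening: 0.0475
side prev ('step z', np.float64(0.0425), 347, 'top slope,z', array([0.0502, 0.1792]), 757) now ('step z', np.float64(0.0425), 304, 'top slope,z', array([0.0538, 0.1793]), 783)
scene prev ('step z', np.float64(0.0426), 1369, 'top slope,z', array([0.0505, 0.1792]), 7030) now ('step z', np.float64(0.0426), 1367, 'top slope,z', array([0.0491, 0.1792]), 7037)
```

```bash
python3 -m pendant '[[[-0.2,0,0,0,0,0,3],[-0.4,0,0,0,0,0,3],[-0.6,0,0,0,0,0,3],[-0.8,0,0,0,0,0,3],[-1,0,0,0,0,0,3],[-1.2,0,0,0,0,0,3],[-1.2,0,0,0,0,0,3]]]' 40; python3 tilt.py
```

```text
time: 10.0
tool_pos: [0.5095, 0.0454, 0.0084]
tool_rot: [-1.569, -0.002, -1.594]
contact_force: [-0.3, -10.7, 6.5]
opening: 0.0476
side prev ('step z', np.float64(0.0425), 304, 'top slope,z', array([0.0538, 0.1793]), 783) now ('step z', np.float64(0.044), 225, 'top slope,z', array([0.0419, 0.1793]), 799)
scene prev ('step z', np.float64(0.0426), 1367, 'top slope,z', array([0.0491, 0.1792]), 7037) now ('step z', np.float64(0.044), 1361, 'top slope,z', array([0.0402, 0.1793]), 7019)
```

Now it lifts as predicted (slope 0.050→0.040), with about 39 mm to go. I release, back off straight, shut the fingers and push from behind.

```bash
python3 -m pendant '[[[0,0,0,0,0,0,7],[0,0,0,0,0,0,7],[0,0,0,0,0,0,7],[0,0,0,0,0,0,7],[2,-0.2,0,0,0,0,7],[4,-0.2,0,0,0,0,7],[6,-0.2,0,0,0,0,7],[6,-0.2,0,0,0,0,0],[6,-0.2,0,0,0,0,0],[6,-0.2,0,0,0,0,0],[6,-0.2,0,0,0,0,0],[6,-0.2,0,0,0,0,0],[6,-0.2,0,0,0,0,0],[6,-0.2,0,0,0,0,0]]]' 20; python3 tilt.py; python3 rel.py
python3 - <<'E'
from h import *
W=pts(dict(np.load('side.npz'))).reshape(-1,3)
q=W[(abs(W[:,0]-.51)<.04)&(abs(W[:,1]-.02)<.03)&(W[:,2]>.026)&(W[:,2]<.037)]
print('thick end pts',len(q),np.percentile(q,[0,3,50,97,100],axis=0).round(4).tolist())
c=cam('wrist');cv2.imwrite('pics/w4.png',c['image'][...,::-1])
E
```

```text
time: 11.5
tool_pos: [0.5074, -0.0135, 0.0097]
tool_rot: [-1.571, 0.0, -1.594]
contact_force: [0.6, 0.0, -0.0]
opening: 0.019
side prev ('step z', np.float64(0.044), 225, 'top slope,z', array([0.0419, 0.1793]), 799) now ('step z', np.float64(0.0438), 345, 'top slope,z', array([0.043 , 0.1793]), 889)
scene prev ('step z', np.float64(0.044), 1361, 'top slope,z', array([0.0402, 0.1793]), 7019) now ('step z', np.float64(0.044), 1367, 'top slope,z', array([0.0405, 0.1793]), 7018)
t 11.6 pos [ 0.5074 -0.0137  0.0097] rot [-1.5708e+00  1.0000e-04 -1.5947e+00] F [ 0.76 -0.07  0.31] open 0.0108
thick end pts 13 [[0.503, 0.0153, 0.0273], [0.503, 0.0154, 0.0275], [0.5123, 0.0175, 0.0316], [0.5214, 0.0192, 0.0352], [0.5214, 0.0193, 0.0354]]
```

View pics/w4.png

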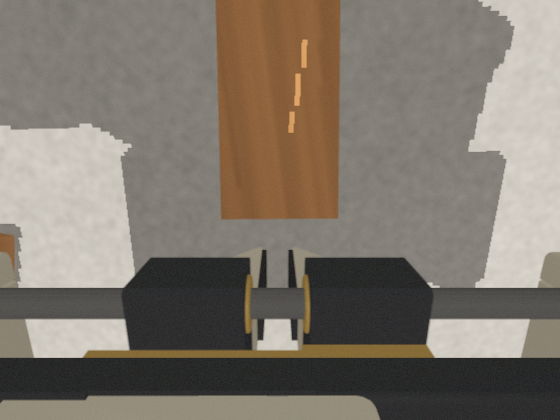

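The wrist view shows the wedge square and straight, with its thick end at row 218, centred (u 280) on the nearly shut fingers (u 277). I push.

```bash
python3 -m pendant '[[[0,0,0,0,0,0,0],[-1,0,0,0,0,0,0],[-1.6,0,0,0,0,0,0],[-2,0,0,0,0,0,0],[-2.4,0,0,0,0,0,0],[-2.8,0,0,0,0,0,0],[-3.2,0,0,0,0,0,0],[-3.6,0,0,0,0,0,0],[-4,0,0,0,0,0,0],[-4,0,0,0,0,0,0]]]' 40; python3 -m pendant '[[[-0.2,0,0,0,0,0,0],[-0.4,0,0,0,0,0,0],[-0.6,0,0,0,0,0,0],[-0.8,0,0,0,0,0,0],[-1,0,0,0,0,0,0],[-1,0,0,0,0,0,0]]]'; python3 tilt.py
```

```text
time: 12.65
tool_pos: [0.5085, 0.0258, 0.0097]
tool_rot: [-1.571, -0.001, -1.594]
contact_force: [-0.1, -4.3, 0.4]
opening: 0.0004
time: 13.25
tool_pos: [0.5087, 0.0355, 0.0097]
tool_rot: [-1.571, -0.001, -1.594]
contact_force: [-0.1, -5.5, 0.2]
opening: 0.0004
side prev ('step z', np.float64(0.0438), 345, 'top slope,z', array([0.043 , 0.1793]), 889) now ('step z', np.float64(0.0477), 307, 'top slope,z', array([0.0138, 0.1794]), 744)
scene prev ('step z', np.float64(0.044), 1367, 'top slope,z', array([0.0405, 0.1793]), 7018) now ('step z', np.float64(0.048), 1371, 'top slope,z', array([0.0125, 0.1795]), 6936)
```

```bash
python3 -m pendant '[[[-0.2,0,0,0,0,0,0],[-0.4,0,0,0,0,0,0],[-0.6,0,0,0,0,0,0],[-0.8,0,0,0,0,0,0],[-0.9,0,0,0,0,0,0],[-0.9,0,0,0,0,0,0]]]'; python3 -m pendant '[[[-0.1,0,0,0,0,0,0],[-0.2,0,0,0,0,0,0],[-0.2,0,0,0,0,0,0]]]'; python3 tilt.py
```

```text
time: 13.95
tool_pos: [0.509, 0.0444, 0.0097]
tool_rot: [-1.571, -0.001, -1.594]
contact_force: [0.6, -6.7, -0.0]
opening: 0.0004
time: 14.25
tool_pos: [0.509, 0.0464, 0.0097]
tool_rot: [-1.571, -0.001, -1.594]
contact_force: [0.6, -6.8, -0.1]
opening: 0.0004
side prev ('step z', np.float64(0.0477), 307, 'top slope,z', array([0.0138, 0.1794]), 744) now ('step z', np.float64(0.0494), 244, 'top slope,z', array([0.0031, 0.1795]), 760)
scene prev ('step z', np.float64(0.048), 1371, 'top slope,z', array([0.0125, 0.1795]), 6936) now ('step z', np.float64(0.0495), 1378, 'top slope,z', array([0.0014, 0.1796]), 6930)
```

```bash
for i in 1 2; do :; done; python3 -m pendant '[[[-0.1,0,0,0,0,0,0],[-0.1,0,0,0,0,0,0]]]'; python3 -m pendant '[[[-0.05,0,0,0,0,0,0],[-0.05,0,0,0,0,0,0]]]';  python3 tilt.py
```

```text
time: 14.55
tool_pos: [0.5091, 0.0473, 0.0097]
tool_rot: [-1.571, -0.001, -1.594]
contact_force: [-0.2, -7.4, -0.6]
opening: 0.0005
time: 14.75
tool_pos: [0.509, 0.0476, 0.0097]
tool_rot: [-1.571, -0.002, -1.594]
contact_force: [0.1, -7.4, -0.0]
opening: 0.0004
side prev ('step z', np.float64(0.0494), 244, 'top slope,z', array([0.0031, 0.1795]), 760) now ('step z', np.float64(0.0496), 223, 'top slope,z', array([0.003 , 0.1794]), 778)
scene prev ('step z', np.float64(0.0495), 1378, 'top slope,z', array([0.0014, 0.1796]), 6930) now ('step z', np.float64(0.0496), 1370, 'top slope,z', array([0.0003, 0.1796]), 6931)
```

```bash
python3 -m pendant '[[[-0.05,0,0,0,0,0,0],[-0.05,0,0,0,0,0,0]]]'; python3 -m pendant '[[[-0.05,0,0,0,0,0,0],[-0.05,0,0,0,0,0,0]]]';  python3 rel.py
```

```text
time: 15.05
tool_pos: [0.509, 0.0478, 0.0097]
tool_rot: [-1.571, -0.002, -1.594]
contact_force: [-0.4, -9.8, -0.7]
opening: 0.0001
time: 15.25
tool_pos: [0.5091, 0.0479, 0.0097]
tool_rot: [-1.571, -0.003, -1.594]
contact_force: [-0.6, -11.1, 0.5]
opening: 0.0006
t 15.25 pos [0.5091 0.0479 0.0097] rot [-1.5707 -0.0026 -1.5941] F [ -0.55 -11.08   0.51] open 0.0006
```

Resistance is climbing steadily, about 2 N per 0.5 mm. I continue up to about 16.5 N.

```bash
python3 -m pendant '[[[-0.07,0,0,0,0,0,0],[-0.07,0,0,0,0,0,0]]]'; python3 -m pendant '[[[-0.05,0,0,0,0,0,0],[-0.05,0,0,0,0,0,0]]]';  python3 rel.py
```

```text
time: 15.45
tool_pos: [0.5091, 0.0481, 0.0098]
tool_rot: [-1.571, -0.003, -1.594]
contact_force: [-1.6, -15.8, -0.9]
opening: 0.0
time: 15.65
tool_pos: [0.5091, 0.0482, 0.0098]
tool_rot: [-1.571, -0.004, -1.594]
contact_force: [-1.1, -17.3, 0.2]
opening: 0.0003
t 15.65 pos [0.5091 0.0482 0.0098] rot [-1.5708 -0.0037 -1.5938] F [ -1.11 -17.26   0.25] open 0.0003
```

17.3 N is inside the 15–18 N band. I back straight off, then go up.

```bash
python3 -m pendant '[[[0.5,0,0,0,0,0,0],[2,0,0,0,0,0,0],[5,0,0,0,0,0,0],[8,-3,0,0,0,0,0],[9,-8,0,0,0,0,0],[10,-13,0,0,0,0,0],[12,-18,0,0,0,0,0],[12,-20,0,0,0,0,0],[12,-20,0,0,0,0,0],[12,-20,0,0,0,0,0],[12,-20,0,0,0,0,0],[12,-20,0,0,0,0,0]]]'; python3 tilt.py
python3 - <<'E'
from h import *
for n in ('side','scene'):
    c=dict(np.load(n+'.npz')); cv2.imwrite(f'pics/{n}5.png',c['image'][...,::-1])
    W=pts(c).reshape(-1,3); q=W[(abs(W[:,0]-.511)<.05)&(W[:,1]>.03)&(W[:,1]<.1)&(W[:,2]>.006)&(W[:,2]<.04)]
    r=cv2.minAreaRect((q[:,:2]*1000).astype(np.float32)); print(n,len(q),r,q[:,2].max(),cv2.boxPoints(r).round().tolist())
E
cd pics; python3 -c "
import cv2,numpy as np
a=cv2.imread('side5.png')[90:350,150:420];b=cv2.imread('scene5.png')[100:360,130:500]
cv2.imwrite('end.png',np.hstack([a,b]))"
```

```text
time: 16.85
tool_pos: [0.5053, -0.0687, 0.2082]
tool_rot: [-1.574, 0.001, -1.594]
contact_force: [-0.1, 0.8, -0.2]
opening: 0.0003
side prev ('step z', np.float64(0.0496), 223, 'top slope,z', array([0.003 , 0.1794]), 778) now ('step z', np.float64(0.0493), 168, 'top slope,z', array([-0.0019,  0.1794]), 937)
scene prev ('step z', np.float64(0.0496), 1370, 'top slope,z', array([0.0003, 0.1796]), 6931) now ('step z', np.float64(0.0497), 1372, 'top slope,z', array([0.0004, 0.1796]), 6923)
side 183 ((513.3125, 74.51626586914062), (46.170650482177734, 44.667110443115234), 86.07804107666016) 0.038409422232478674 [[489.0, 53.0], [534.0, 50.0], [537.0, 96.0], [493.0, 99.0]]
scene 387 ((510.8013610839844, 80.02310180664062), (40.16131591796875, 50.457977294921875), 89.25885772705078) 0.03748987932937875 [[485.0, 60.0], [536.0, 60.0], [536.0, 100.0], [486.0, 100.0]]
```

View pics/end.png

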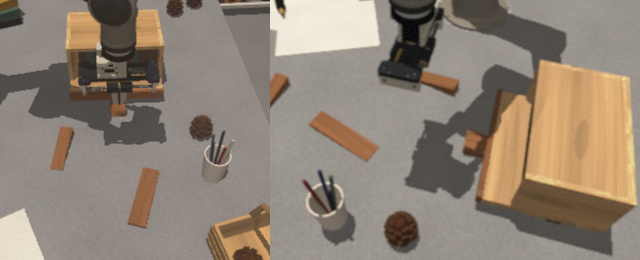

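The final view shows the case level, with the wedge under the middle of its front strip at (118,112) left and (475,145) right. The slim wedge, cone and pot are where they were.

```bash
python3 -c "
from h import *
print(robot.hand_in())"
```

```text
the job is handed in; nothing more can be done
None
```

I slid the thick wedge, thin end first, under the middle of the case's front strip until the case stood level, and handed the job in at about 17 s. The last push was with shut fingers against the thick end and reached 17.3 N (target 15–18 N).

**Checks after backing the hand away:**
- **Level:** the case's top slope is 0.000 rad in the scene view and -0.002 rad in the side view, down from 0.050 at the start. The front step is 49–50 mm high.
- **Wedge position:** it is centred within about 2 mm of the case's middle. The scene view puts it within about 1° of the push direction.
- **Other objects:** by eye in the last picture, the slim wedge, pine cone and pencil pot are where they were. I did not measure them again.

**Disagreements:**
- **Later contact:** lifting began about 20 mm later than the given strip heights suggest. The wedge had not slipped in the grip then, and the case lifted as predicted after that.
- **Side camera:** it shows the wedge turned by a few degrees, but from fewer points.
- **Grip force:** the force against the push reached 10.7 N near the end of the gripped slide, with the fingers pressing lightly on the table. It fell to 4–7 N once I pushed from behind.

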